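# Pin the drive chassis to its assembly fixture

## Robot

A 6-joint arm with a two-finger parallel gripper is mounted at the origin on the work surface. World frame = base frame: x ahead of the robot, y to its left, z up, the work surface at z = 0. Lengths are in mm, angles in degrees, forces in N, time in s.
With the tool pointing down it reaches from about 300 to 875 mm from the base axis. Payload 6.4 kg.
Tool frame: the origin (TCP) lies midway between the tips of the shut fingers; the grasp point (between the pads) lies 19 mm behind it (arm.grasp_offset is the distance from the TCP to the grasp point, in mm); y points along the fingers, z is the direction in which the jaws open and shut, and the axes are right-handed (so a half turn about y gives the same grasp; the last joint's range is limited). The gripper opens to 85 mm and grips with 20 to 120 N. Pads are 22 mm wide; open, the fingers measure 114 mm over their backs; the gripper's body (76 mm by 85 mm) begins 54 mm behind the grasp point. The pads swing forward as they close: fully open they stand 13 mm farther back than shut.
Start: joints at [-76.622, 10.359, 92.074, -0, 77.567, -11.82], TCP at [244.828, -520.289, 231.288] pointing down, gripper open.
Joint ranges: [-171.53, 171.53], [-51.25, 118.39], [17.06, 147.69], [-65.23, 245.23], [0, 150.52], [-178.68, 178.68]. Speed limits (degrees/s): [147.25, 147.25, 172.46, 180, 180, 180].

## Interface

Orientations are given as a 3x3 rotation matrix whose columns are the frame's x, y, z axes.
In Python, from cell import arm gives the robot as it stands.
- The arm moves only by the shell command python3 -m jog 'ROWS'. ROWS is JSON, a list of rows, each a list of 5 numbers: the opening in per cent of the stroke, from 0 (shut) to 100 (fully open), then the shift along the tool's x, y, z in mm, then the turn about the tool's y in rad. In form: [[claw, tx, ty, tz, yaw], ...]. A call has 1 to 20 rows; each row is the pose to reach, as a shift and turn from the pose commanded when the call began, along the tool's axes at that moment; what a row does not reach only later rows make up. A row lasts 1/8 s, in which the tool goes at most 62.5 mm and 10.7 degrees, less where a joint would pass 70% of its speed; a pose out of reach is approached as far as the arm can. A call with a gripper value outside its range is refused whole. The fingers move at their own pace and stop on an object; the grip force is fixed at half the most. Time passes only in rows, so rows that repeat a pose let the fingers close. It gives the time, the measured TCP pose, the force and the opening at its end, in the units of the state.
- arm.observe(): the state, without advancing time (a new reading comes with each control period).
- arm.snapshot(name): name is "side" or "top" or "wrist"; returns a dict with "image" (420x560x3 uint8, red, green, blue), "camera_matrix" (3x3 intrinsics, pixels), "rvec" (rotation vector, rad) and "tvec" (3), from world to camera coordinates, as OpenCV has them. Camera axes: x right, y down, z forward; pixel columns grow to the right and rows downward; lengths in mm; the calibration is good to about 2 mm. A picture is of the moment at which its call begins. There is no depth.
- arm.finish_job(): hands the job in, once; it reports no verdict.
Trained networks look in a picture, given as the dict that the camera call returned (one of the last four; its "shot" number tells which), for a name from the list of things; names that differ only in an ending like _2 or _b are one class to them, and where a whole thing is asked for, a point or a joint stands for the part that bears it (a point fixed in the world has none). Each returns a list of dicts, best first, with "p" (0 to 1); they miss things now and then, are a little off and sometimes report something else, mostly with a low value. They report only what shows in the picture. A call takes as long as a camera call. They do not tell look-alikes from the thing itself.
- arm.trace(label, picture): "pixels" (420x560 bool, what is visible of it).
- arm.spot_point(label, picture): "location" ([x, y, z] in mm, in world coordinates, good to about 4 mm: a listed point, or the origin of a listed thing).
The state is a dict: "clock": time; "joint_pos": joint angles; "qd": joint speeds; "effort": joint torques, N m; "ee_pos": TCP position; "tool_rot": TCP orientation; "contact_force": force on the tool from outside, world axes, zero at the start; "moment": the same for the moment, N m; "gripper_width": finger opening in mm.
Only numpy, scipy, OpenCV 4.12 (cv2) and the standard library are available. Lean on these libraries where they do the work, as an engineer would, in place of code of your own. Each camera call takes 0.05 s, during which the arm holds its last target.

## Task

Lock the drive chassis to its fixture: take the long locking pin out of the rack and lower it upright, nose first, through the bore of the upper arm and on through the bore of the lug below it, until its collar rests on the upper arm, then let go. Lower it gently rather than dropping it, and leave the short pin in the rack.

Things in the scene. Friction and masses are not known exactly. Their poses are not given: they have to be found in the camera images.
- long_pin: Long steel pin, 141 mm, 0.25 kg: shank 18 mm dia x 90 (last 12 taper to an 8 mm nose), collar 50 mm dia x 6, black grip on top 26 x 26 mm square, 45 tall. Hangs by its collar in a 26 mm hole of an open rack, rack top 105 mm above table; short pin 100 mm away in the other hole. Origin on its axis, half-way: 19.5 mm below collar underside, 48 below mid-grip. z up; x, y square to grip faces.
- short_pin: Short pin, not wanted, hangs in the rack's other hole (either pin may be in either hole, the rack's turn varies): same 18 mm steel shank but only 45 mm long, collar 42 mm dia x 6, black grip 22 x 22 mm square, 32 tall, 83 mm tall; its top is 143 mm above the table, so carry the long pin over it or around. Origin on its axis, half-way up, 3.5 mm below the collar's underside; z points up.
- upper_bore (a point): Centre of the mouth (top face) of the upper bore: upright 32 mm hole through the fixture's upper arm, a level aluminium plate 74 x 74 x 10 mm, top 105 mm above the table, on the left (rack) side of the open grey chassis. Nothing of chassis or fixture is higher than 108 mm. z up along the bore, y from the chassis to the bore.
- lower_bore (a point): Centre of the mouth (top face) of the lower bore: a 32 mm hole straight under the upper one, same axis, through a dark steel lug 74 x 74 x 10 mm, top 40 mm above the table; 55 mm of open space between the plates. With its collar on the upper arm, the long pin's nose ends 15 mm above the table, touching nothing below.
Things that resemble listed ones, but are neither listed nor needed, are in the scene too. Leave any blue or red look-alike of the long_pin alone.

How it is judged:
By the outcome, as a careful person would: the job done as asked, in the order asked, and still so for the second after the job is handed in, with the robot touching nothing.
It also fails if it takes over 48 s, if anything falls off the work surface, if the arm or the gripper's body presses on something with over 40 N, if the wrist force passes 120 N, or if a joint passes its speed limit or range.

## Working session

There is one attempt and no reset: what is moved stays moved. The work goes in short steps, Python scripts to look and compute and a shell command to move; the robot and the scene stay as the last step left them, time stands still between calls to the robot, and variables do not carry over. Pictures are saved under pics/ and viewed, and the job is handed in when it is done.

```bash
ls; mkdir -p pics; cat > h.py <<'E'
import numpy as np, cv2
from cell import arm
def save(s,n,crop=None,scale=1):
    im=s["image"]
    if crop: a,b,c,d=crop; im=im[b:d,a:c]
    im=cv2.resize(im,None,fx=scale,fy=scale,interpolation=cv2.INTER_CUBIC)
    cv2.imwrite("pics/%s.png"%n,im[:,:,::-1])
def proj(s,P):
    return cv2.projectPoints(np.array(P,float).reshape(-1,3),s["rvec"],s["tvec"],s["camera_matrix"],None)[0].reshape(-1,2)
def ray(s,uv,z):
    R=cv2.Rodrigues(np.array(s["rvec"],float))[0];t=np.array(s["tvec"],float).reshape(3)
    C=-R.T@t
    d=R.T@np.linalg.inv(s["camera_matrix"])@np.array([uv[0],uv[1],1.])
    return C+d*(z-C[2])/d[2]
E
python3 - <<'E'
from h import *
o=arm.observe();print(o["clock"],o["ee_pos"],np.round(o["tool_rot"],3).tolist(),o["contact_force"],o["gripper_width"])
for n in("top","side"):
    s=arm.snapshot(n);save(s,n+"0")
    for l in("long_pin","short_pin","upper_bore","lower_bore"):
        for d in arm.spot_point(l,s)[:4]:print(n,l,round(d["p"],2),np.round(d["location"],1),proj(s,d["location"]).round())
E
```

```text
pics
0.0 [ 244.68327285 -519.71225446  230.3745386 ] [[-0.905, -0.0, 0.426], [-0.426, 0.002, -0.905], [-0.0, -1.0, -0.002]] [0.46223544 0.55472734 0.36378972] 85.17767047968809
top long_pin 0.78 [626.3 370.5  73.9] [[165. 152.]]
top long_pin 0.77 [642.1 283.7  67.8] [[207. 146.]]
top long_pin 0.56 [516.3 316.9  85.7] [[187. 204.]]
top long_pin 0.56 [511.6 449.   71.5] [[124. 205.]]
top short_pin 0.82 [505.2 221.6 103.2] [[234. 210.]]
top upper_bore 0.93 [ 505.4 -171.3  107.1] [[428. 216.]]
top upper_bore 0.53 [503.3 223.1 105.6] [[233. 211.]]
top lower_bore 0.63 [ 505.6 -172.    41.8] [[418. 218.]]
side long_pin 0.92 [393.4 265.9  67.2] [[275. 305.]]
side long_pin 0.86 [632.6 370.4  69.3] [[145. 256.]]
side long_pin 0.69 [514.3 449.   71.8] [[144. 325.]]
side long_pin 0.58 [633.9 285.1  69.6] [[182. 230.]]
side short_pin 0.87 [501.8 218.3 100.2] [[253. 241.]]
side upper_bore 0.77 [ 506.5 -171.6  103.5] [[382. 141.]]
side lower_bore 0.93 [ 502.3 -168.4   37. ] [[377. 164.]]
```

View pics/top0.png

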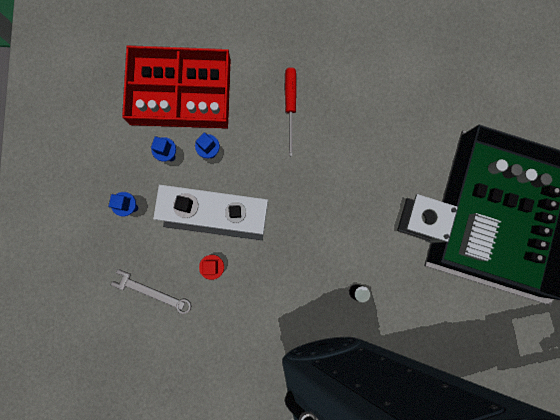

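View pics/side0.png

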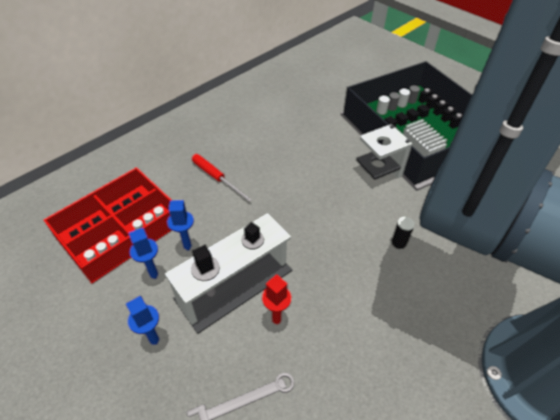

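Candidates (top image): blue pins at (163,149), (207,146) and (123,204), the red pin at (211,266), the large black grip in the rack at (185,204), and the small black grip in the rack at (235,211). By the description I choose (185,204). I'll check it in a crop.

```bash
python3 - <<'E'
from h import *
s=arm.snapshot("top");save(s,"crop1",(140,170,280,250),5)
for n,u in(("long grip top",(183,203)),):print(n,ray(s,u,156))
print("m/px",np.linalg.norm(ray(s,(183,203),156)-ray(s,(184,203),156)))
d=arm.spot_point("upper_bore",s);print(d[0])
E
```

```text
long grip top [511.67666644 314.07840178 156.        ]
m/px 1.8791931784832085
{'location': [503.7, -172.2, 107.9], 'p': 0.64}
```

View pics/crop1.png

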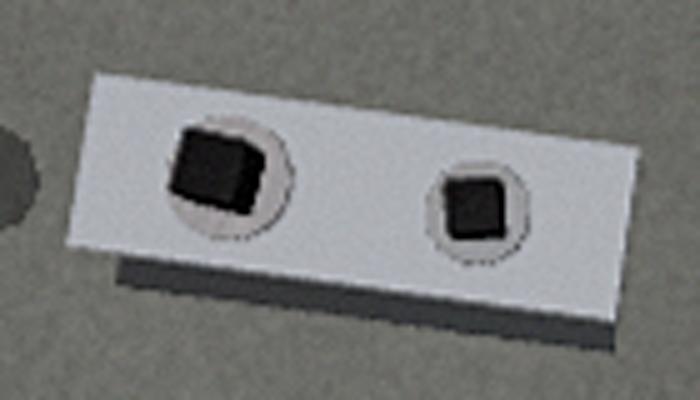

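The crop shows the larger black grip on its collar (full-image collar centre about (186,206)), turned about 13° in the image. The smaller one is at (236,212). So the left one is the long pin, and I move above it for a wrist view.

```bash
python3 -m jog '[[100,-25,-5,-27,-0.03],[100,-60,-10,-65,-0.09],[100,-98,-15,-107,-0.15],[100,-135,-20,-148,-0.21],[100,-172,-25,-188,-0.27],[100,-210,-30,-230,-0.33],[100,-248,-30,-271,-0.39],[100,-285,-30,-312,-0.45],[100,-322,-30,-352,-0.51],[100,-360,-30,-394,-0.57],[100,-398,-30,-435,-0.63],[100,-435,-30,-476,-0.69],[100,-472,-30,-516,-0.75],[100,-510,-30,-557,-0.8],[100,-545,-30,-596,-0.86],[100,-575,-30,-628,-0.9],[100,-591,-30,-646,-0.9],[100,-591,-30,-646,-0.9]]'
python3 - <<'E'
from h import *
o=arm.observe();print(o["clock"],o["ee_pos"],np.round(o["tool_rot"],3).tolist(),o["contact_force"],o["joint_pos"])
for n in("wrist","side","top"):
    s=arm.snapshot(n);save(s,n+"1")
    for l in("long_pin","short_pin"):
        for d in arm.spot_point(l,s)[:4]:print(n,l,round(d["p"],2),np.round(d["location"],1),proj(s,d["location"]).round())
E
```

```text
clock: 2.85
ee_pos: [504.4, 317.2, 260.9]
tool_rot: [[-0.227, -0.001, 0.974], [-0.974, -0.0, -0.227], [0.0, -1.0, -0.0]]
contact_force: [0.3, -0.3, -0.1]
gripper_width: 85.6
2.85 [504.41043754 317.16179216 260.85284489] [[-0.227, -0.001, 0.974], [-0.974, -0.0, -0.227], [0.0, -1.0, -0.0]] [ 0.34624639 -0.32917253 -0.14151122] [2.07557167e+01 1.16835445e+01 8.70659642e+01 4.14178137e-03
 8.12816987e+01 3.38611103e+01]
wrist long_pin 0.9 [512.6 445.3  72.9] [[242.  33.]]
wrist long_pin 0.85 [390.9 270.   71.6] [[164. 259.]]
wrist long_pin 0.75 [624.1 371.5  69.1] [[389.  93.]]
wrist long_pin 0.62 [641.2 280.8  67.8] [[421. 189.]]
wrist short_pin 0.6 [501.8 213.2 104.1] [[291. 304.]]
side long_pin 0.87 [515.3 450.6  72.1] [[143. 326.]]
side long_pin 0.82 [629.1 368.5  68.3] [[147. 257.]]
side long_pin 0.64 [390.7 265.3  69. ] [[276. 305.]]
side long_pin 0.62 [514.1 318.   84.1] [[206. 274.]]
side short_pin 0.74 [500.5 217.3 101.5] [[254. 241.]]
top long_pin 0.73 [642.2 284.7  71. ] [[207. 146.]]
top long_pin 0.59 [508.7 448.6  73.4] [[124. 207.]]
top long_pin 0.53 [513.8 318.7  84.3] [[187. 206.]]
top long_pin 0.51 [390.2 264.2  72. ] [[212. 267.]]
top short_pin 0.57 [504.8 220.9 103.9] [[234. 211.]]
```

View pics/wrist1.png

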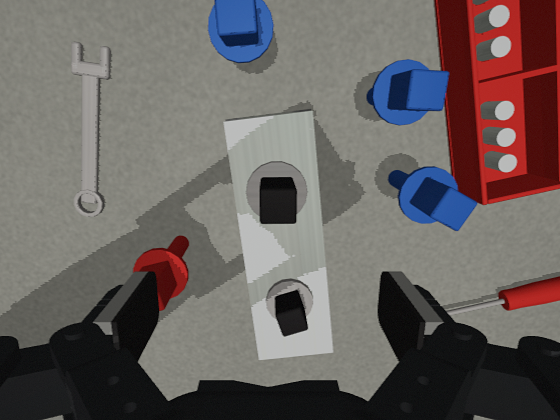

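The wrist view shows the long pin's black grip at about (278,200) on its collar at (277,192), nearly square to the jaws. The short pin is at (290,305), and the blue and red look-alikes are clear. I'll fit the grip box to the dark pixels to get position and yaw.

```bash
cat >> h.py <<'E'
from scipy.optimize import minimize
def box(x,y,yaw,w,z0,z1):
    c,s_=np.cos(yaw),np.sin(yaw);h=w/2
    return [(x+c*a-s_*b,y+s_*a+c*b,z) for z in(z0,z1) for a,b in((h,h),(h,-h),(-h,-h),(-h,h))]
def sil(s,P,k=4):
    uv=proj(s,P);m=np.zeros((420*k,560*k),np.uint8)
    hull=cv2.convexHull((uv*k+k/2).astype(np.float32)).round().astype(np.int32)
    cv2.fillConvexPoly(m,hull,1);return cv2.resize(m.astype(np.float32),(560,420),interpolation=cv2.INTER_AREA)
def darkmask(s,uv,r):
    g=s["image"].max(2);m=(g<60).astype(np.uint8)
    u,v=int(uv[0]),int(uv[1]);w=np.zeros_like(m);w[max(0,v-r):v+r,max(0,u-r):u+r]=1
    n,l=cv2.connectedComponents(m*w)
    best=max(range(1,n),key=lambda i:(l==i).sum());return (l==best).astype(np.float32)
def fitgrip(s,x0,w,z0,z1,r):
    m=darkmask(s,proj(s,[x0[0],x0[1],(z0+z1)/2])[0],r)
    f=lambda p:np.abs(sil(s,box(p[0],p[1],p[2],w,z0,z1))-m).sum()
    best=None
    for y in np.radians([-30,-15,0,15,30]):
        S=np.array([[x0[0],x0[1],y]]*4);S[1,0]+=6;S[2,1]+=6;S[3,2]+=.3
        q=minimize(f,S[0],method="Nelder-Mead",options=dict(initial_simplex=S,xatol=.05,fatol=.1))
        if best is None or q.fun<best.fun:best=q
    return best.x,best.fun,m.sum()
E
python3 - <<'E'
from h import *
for n,r in(("wrist",45),("top",16),("side",25)):
    s=arm.snapshot(n)
    x,e,a=fitgrip(s,(513,317),26,111,156,r);print(n,x[:2].round(1),np.degrees(x[2]).round(1),e.round(),a)
E
```

```text
wrist [511.5 318.1] -12.5 147.0 1640.0
top [520.8 314.6] -43.9 230.0 372.0
side [512.2 319.1] 63.8 87.0 382.0
```

```bash
python3 -m jog '[[100,-4,20,7,-0.01],[100,-4,50,7,-0.01],[100,-4,85,7,-0.01],[100,-4,115,7,-0.01],[100,-4,133,7,-0.01],[100,-4,142,7,-0.01],[100,-4,144,7,-0.01],[100,-4,144,7,-0.01]]'
python3 - <<'E'
from h import *
s=arm.snapshot("wrist");save(s,"wrist2")
s=arm.snapshot("side");save(s,"side2",(140,180,340,360),4)
E
```

```text
clock: 4.45
ee_pos: [513.0, 318.4, 118.2]
tool_rot: [[-0.219, 0.002, 0.976], [-0.976, 0.001, -0.219], [-0.001, -1.0, 0.001]]
contact_force: [-0.5, 0.5, -0.2]
gripper_width: 85.7
```

View pics/wrist2.png

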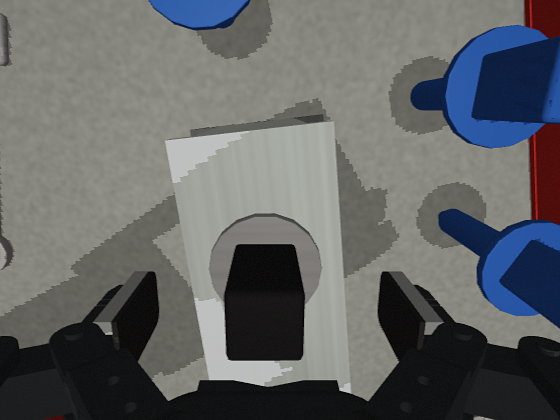

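View pics/side2.png

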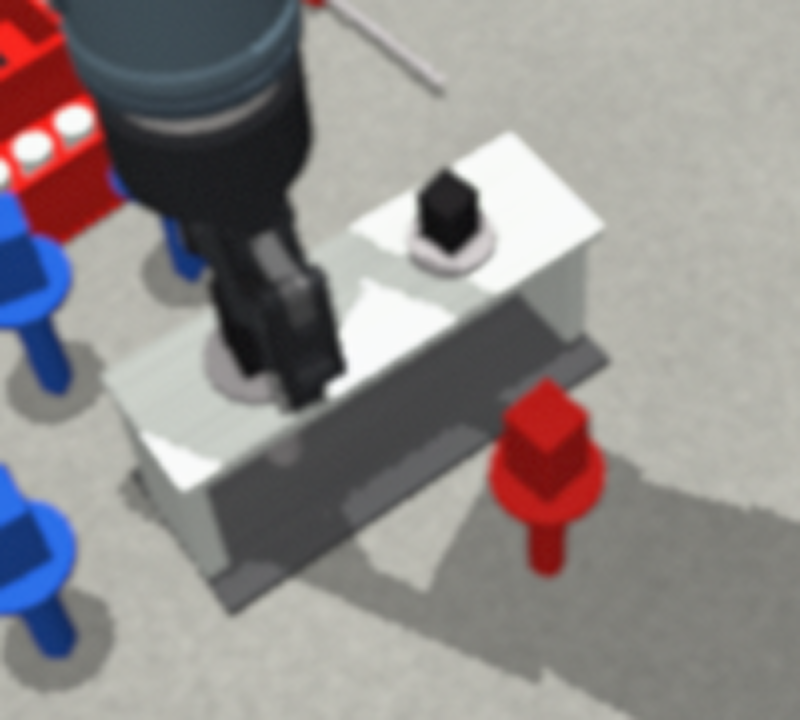

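The grip sits between the pads in the wrist view (about (265,300), with the jaw midpoint at about 268), and it is square to them. Now I close.

```bash
python3 -m jog '[[0,0,0,0,0],[0,0,0,0,0],[0,0,0,0,0],[0,0,0,0,0],[0,0,0,0,0],[0,0,0,0,0],[0,0,0,0,0],[0,0,0,0,0]]'
python3 - <<'E'
from h import *
s=arm.snapshot("wrist");save(s,"wrist3")
E
```

```text
clock: 5.55
ee_pos: [512.4, 318.2, 117.5]
tool_rot: [[-0.219, 0.0, 0.976], [-0.976, 0.0, -0.219], [-0.0, -1.0, 0.0]]
contact_force: [-1.5, 1.0, 2.7]
gripper_width: 25.3
```

View pics/wrist3.png

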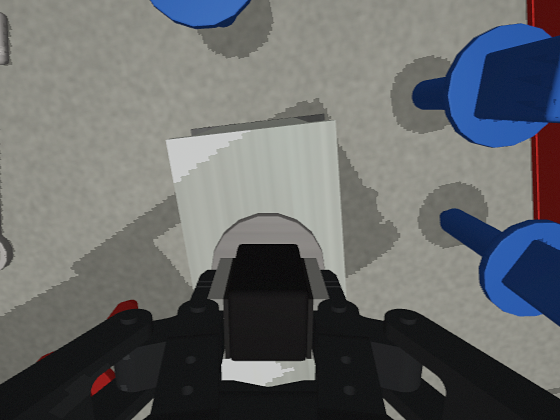

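The pin is held: the opening is 25.3 mm and both pads are on the grip at about (268,300). Now I lift it straight up 155 mm.

```bash
python3 -m jog '[[0,0,-5,0,0],[0,0,-15,0,0],[0,0,-30,0,0],[0,0,-50,0,0],[0,0,-75,0,0],[0,0,-100,0,0],[0,0,-125,0,0],[0,0,-145,0,0],[0,0,-155,0,0],[0,0,-155,0,0]]'
python3 - <<'E'
from h import *
s=arm.snapshot("side");save(s,"side4")
s=arm.snapshot("top")
print([ (np.round(d["location"],1),round(d["p"],2)) for d in arm.spot_point("upper_bore",s)],[ (np.round(d["location"],1),round(d["p"],2)) for d in arm.spot_point("lower_bore",s)])
save(s,"top4",(390,170,490,260),6)
E
```

```text
clock: 6.85
ee_pos: [512.7, 318.3, 273.6]
tool_rot: [[-0.219, 0.002, 0.976], [-0.976, 0.001, -0.219], [-0.001, -1.0, 0.002]]
contact_force: [-0.3, 0.2, -2.7]
gripper_width: 25.8
[(array([ 503.6, -170.4,  105.6]), 0.66)] [(array([ 507.1, -171.1,   41.3]), 0.67)]
```

View pics/side4.png

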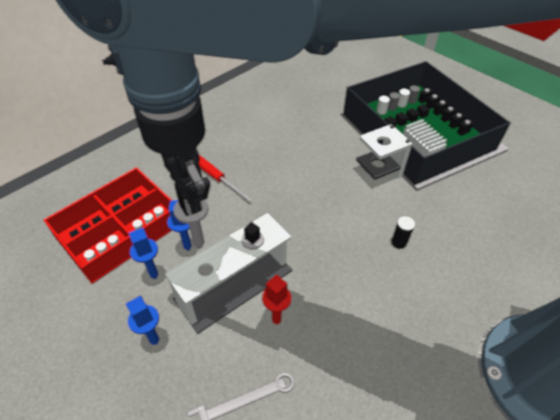

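View pics/top4.png

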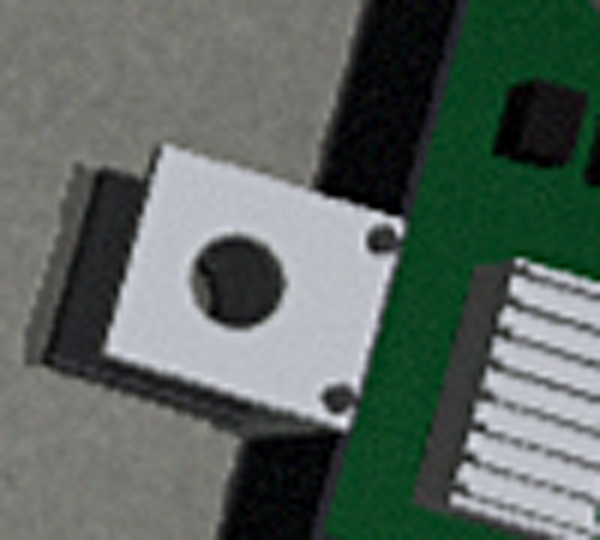

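The pin came out upright and clear of the short pin, which stays at side (252,233). The force of −2.7 N matches its weight. The bore is at about top (429,216).

```bash
python3 - <<'E'
from h import *
s=arm.snapshot("top")
m=(s["image"].max(2)<110).astype(np.uint8);w=np.zeros_like(m);w[206:227,419:440]=1
n,l,st,c=cv2.connectedComponentsWithStats(m*w);print(st,c)
print(ray(s,(429.2,216.4),105))
q=arm.snapshot("side");d=arm.spot_point("upper_bore",q);print(d[0] if d else d)
save(q,"side5",(340,110,440,190),6)
B=ray(s,(429.2,216.4),105);print(proj(q,B))
for z in(105,):
    th=np.linspace(0,6.3,40);print(proj(q,[(B[0]+16*np.cos(t),B[1]+16*np.sin(t),105) for t in th]).min(0),proj(q,[(B[0]+16*np.cos(t),B[1]+16*np.sin(t),105) for t in th]).max(0))
o=arm.observe();R=np.array(o["tool_rot"])
for B2 in (B,(505,-171,105)):print(R.T@(np.array([B2[0],B2[1],0])-np.array([512.5,318.3,0])))
# pin in hand
for n,p in(("side",q),("top",s)):
    for d in arm.spot_point("long_pin",p):
        if d["location"][2]>150:print(n,d)
E
```

```text
[[     0      0    560    420 235013]
 [   422    209     16     16    187]] [[279.3809151  209.49441095]
 [429.16042781 216.52406417]]
[ 505.01768727 -173.65034641  105.        ]
{'location': [505.2, -173.3, 102.6], 'p': 0.69}
[[383.51544848 139.89350174]]
[376.21160809 135.15883893] [390.82817158 144.72612907]
[4.81622603e+02 2.52573459e-01 1.00552140e+02]
[4.79040612e+02 2.51289303e-01 9.99538362e+01]
side {'location': [512.0, 320.2, 238.4], 'p': 0.8}
```

View pics/side5.png

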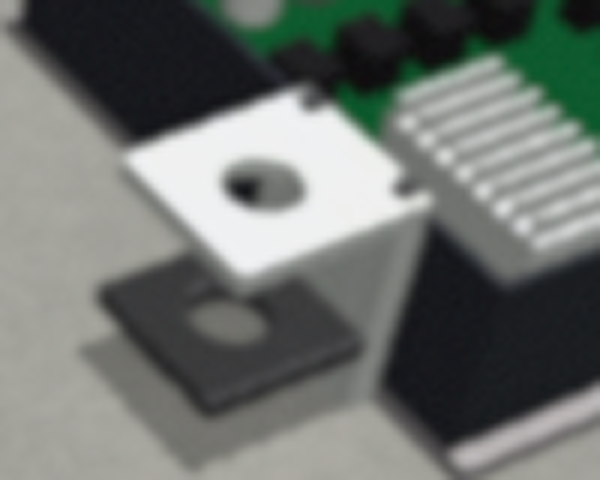

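The side view shows the bore mouth at about (383.6,140.4), and the triangulated point projects to (383.5,139.9). The two agree, so I take the bore at (505,−173). I carry at nose height about 170 mm.

```bash
python3 -m jog '[[0,10,0,2,0],[0,32,0,7,0],[0,64,0,13,0],[0,98,0,20,0],[0,132,0,27,0],[0,166,0,34,0],[0,200,0,42,0],[0,234,0,49,0],[0,268,0,56,0],[0,302,0,63,0],[0,336,0,70,0],[0,370,0,77,0],[0,404,0,84,0],[0,435,0,91,0],[0,460,0,96,0],[0,475,0,99,0],[0,481,0,100,0],[0,481,0,100,0],[0,481,0,100,0]]'
python3 - <<'E'
from h import *
for n in("side","top","wrist"):
    s=arm.snapshot(n);save(s,n+"6")
    for d in arm.spot_point("long_pin",s):
        if d["location"][1]<100:print(n,d)
    for d in arm.spot_point("upper_bore",s)[:1]:print(n,d)
E
```

```text
clock: 9.68
ee_pos: [504.4, -172.3, 272.3]
tool_rot: [[-0.218, -0.0, 0.976], [-0.976, 0.0, -0.218], [-0.0, -1.0, -0.0]]
contact_force: [-0.3, -0.4, -2.2]
gripper_width: 25.4
side {'location': [504.0, -171.8, 238.6], 'p': 0.7}
side {'location': [505.8, -170.6, 101.6], 'p': 0.96}
top {'location': [507.1, -170.7, 243.0], 'p': 0.91}
top {'location': [505.6, -169.2, 108.5], 'p': 0.89}
wrist {'location': [506.6, -171.2, 237.0], 'p': 0.92}
wrist {'location': [503.2, -170.1, 107.8], 'p': 0.56}
```

View pics/side6.png

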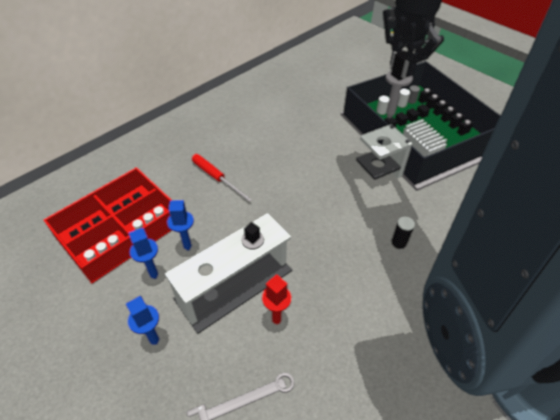

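View pics/wrist6.png

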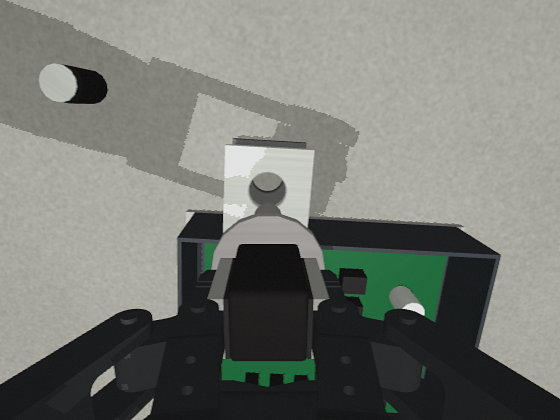

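The pin hangs upright over the plate, with the bore mouth at wrist (267,188) and side (383,140). The pin estimates (about 505.5,−171.5) and the bore estimates (about 505,−171.5) agree. I lower to just above the mouth and recheck.

```bash
python3 -m jog '[[0,0,10,0,0],[0,0,30,0,0],[0,0,45,0,0],[0,0,52,0,0],[0,0,54,0,0],[0,0,54,0,0]]'
python3 - <<'E'
from h import *
s=arm.snapshot("wrist");save(s,"wrist7",(200,80,340,260),4);print(ray(s,(267,188),105))
t=arm.snapshot("side");save(t,"side7",(340,70,460,190),5)
E
```

```text
clock: 10.88
ee_pos: [504.7, -173.2, 218.7]
tool_rot: [[-0.219, 0.001, 0.976], [-0.976, -0.0, -0.219], [0.0, -1.0, 0.001]]
contact_force: [0.4, 0.8, -0.3]
gripper_width: 25.5
[ 507.12766671 -159.68752467  105.        ]
```

View pics/side7.png

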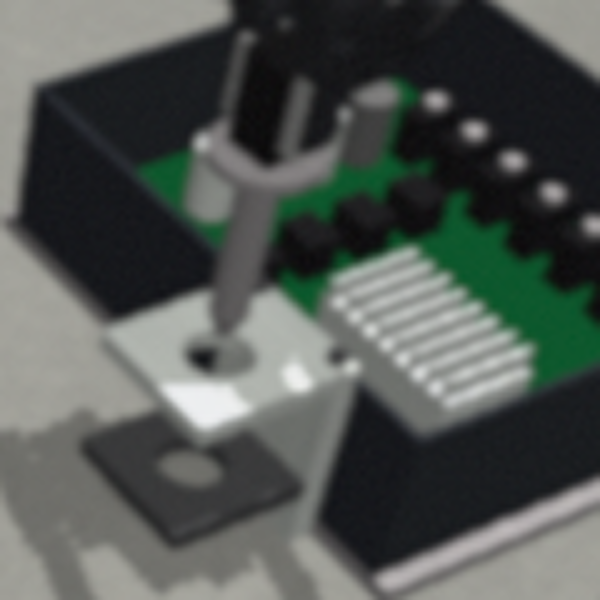

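View pics/wrist7.png

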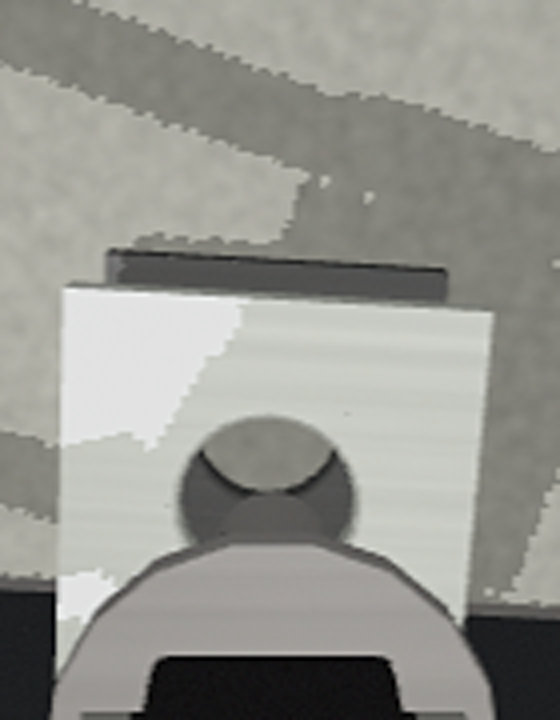

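```bash
python3 - <<'E'
from h import *
s=arm.snapshot("wrist");t=arm.snapshot("side")
print("bore wrist",ray(s,(266.7,205.8),105),"side",ray(t,(340+221/5-.4,70+355/5-.4),105))
print("nose tip side proj", (proj(t,[505,-172.5,116])-[340,70])*5,"bore",(proj(t,[505,-172.5,105])-[340,70])*5)
print("collar pred side",(proj(t,[505,-172.5,206])-[340,70])*5)
E
```

```text
bore wrist [ 504.21417749 -172.45132293  105.        ] side [ 503.13849719 -172.20344744  105.        ]
nose tip side proj [[220.81997852 331.40396009]] bore [[216.01787468 350.67732042]]
collar pred side [[263.5720985  159.81728879]]
```

All the estimates agree within 1–2 mm, with the bore at (504.5,−172.5) and the pin directly above it. I lower most of the way.

```bash
python3 -m jog '[[0,0,4,0,0],[0,0,10,0,0],[0,0,18,0,0],[0,0,26,0,0],[0,0,34,0,0],[0,0,42,0,0],[0,0,50,0,0],[0,0,58,0,0],[0,0,66,0,0],[0,0,74,0,0],[0,0,82,0,0],[0,0,88,0,0],[0,0,91,0,0],[0,0,91,0,0]]'
python3 - <<'E'
from h import *
t=arm.snapshot("side");save(t,"side8",(340,70,460,190),5)
E
```

```text
clock: 12.82
ee_pos: [504.4, -173.0, 127.1]
tool_rot: [[-0.219, -0.0, 0.976], [-0.976, 0.0, -0.219], [-0.0, -1.0, -0.0]]
contact_force: [-0.8, -0.3, -2.1]
gripper_width: 25.8
```

View pics/side8.png

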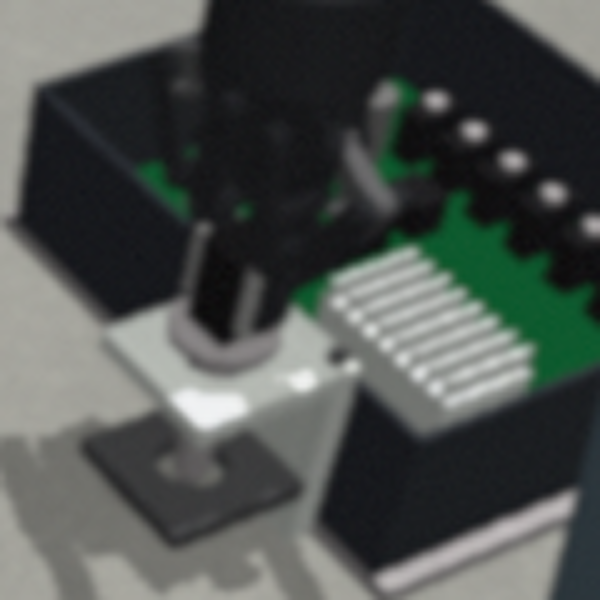

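The shank passes through the upper plate and into the lug hole (crop (190,465)), and the force shows only the pin's weight. The collar is about 10 mm above the arm. I lower the rest slowly.

```bash
python3 -m jog '[[0,0,2,0,0],[0,0,4,0,0],[0,0,6,0,0],[0,0,7,0,0],[0,0,8,0,0],[0,0,8.5,0,0],[0,0,9,0,0],[0,0,9,0,0]]'
```

```text
clock: 13.88
ee_pos: [504.4, -173.1, 118.3]
tool_rot: [[-0.219, 0.0, 0.976], [-0.976, 0.0, -0.219], [-0.0, -1.0, 0.0]]
contact_force: [0.1, -0.3, -2.1]
gripper_width: 25.2
```

```bash
python3 -m jog '[[0,0,0.5,0,0],[0,0,0.5,0,0],[0,0,1,0,0],[0,0,1,0,0]]'; python3 -m jog '[[0,0,0.3,0,0],[0,0,0.5,0,0],[0,0,0.5,0,0]]'
```

```text
clock: 14.38
ee_pos: [504.5, -173.1, 117.5]
tool_rot: [[-0.219, 0.0, 0.976], [-0.976, -0.0, -0.219], [0.0, -1.0, 0.0]]
contact_force: [-0.5, 0.8, 0.9]
gripper_width: 25.5
clock: 14.75
ee_pos: [504.5, -173.1, 117.5]
tool_rot: [[-0.219, 0.0, 0.976], [-0.976, -0.0, -0.219], [0.0, -1.0, 0.0]]
contact_force: [-2.9, 1.4, 5.7]
gripper_width: 25.4
```

The contact force rose to +5.7 N, so the collar is seated. I release.

```bash
python3 -m jog '[[20,0,0,0,0],[40,0,0,0,0],[60,0,0,0,0],[80,0,0,0,0],[100,0,0,0,0],[100,0,0,0,0],[100,0,0,0,0],[100,0,0,0,0]]'
python3 - <<'E'
from h import *
t=arm.snapshot("side");save(t,"side9",(340,70,460,190),5)
t=arm.snapshot("wrist");save(t,"wrist9")
E
```

```text
clock: 15.75
ee_pos: [504.4, -173.1, 116.8]
tool_rot: [[-0.219, 0.0, 0.976], [-0.976, 0.0, -0.219], [-0.0, -1.0, 0.0]]
contact_force: [0.3, -0.5, 1.1]
gripper_width: 85.6
```

View pics/side9.png

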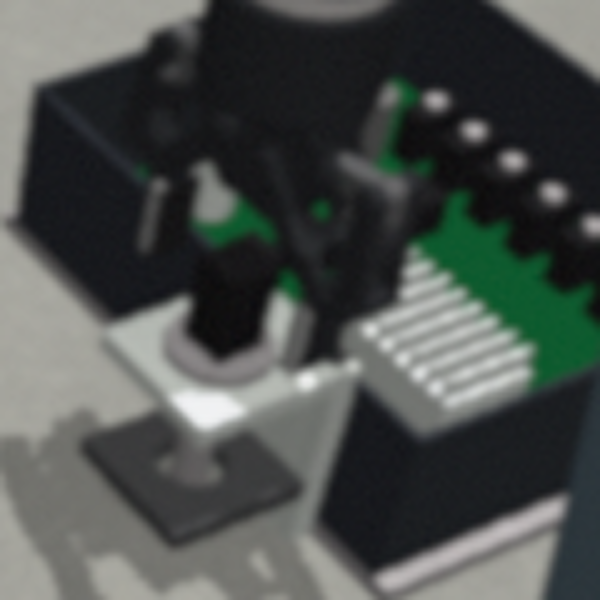

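View pics/wrist9.png

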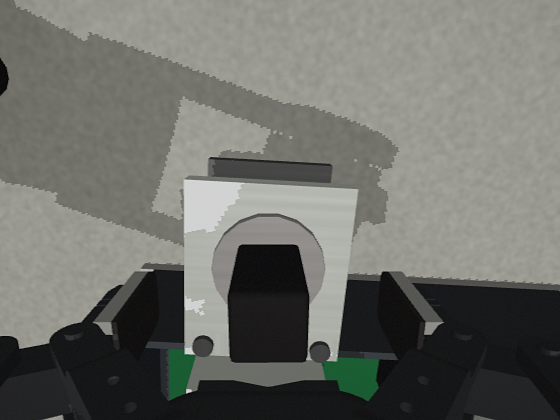

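The jaws stand clear on both sides of the grip (wrist (268,300)). The collar is flat on the arm and the shank is in the lug hole. I retract straight up.

```bash
python3 -m jog '[[100,0,-8,0,0],[100,0,-25,0,0],[100,0,-50,0,0],[100,0,-80,0,0],[100,0,-110,0,0],[100,0,-130,0,0],[100,0,-140,0,0],[100,0,-140,0,0],[100,0,-140,0,0]]'
python3 - <<'E'
from h import *
for n in("side","top"):
    t=arm.snapshot(n);save(t,n+"10")
    print(n,[(np.round(d["location"],1).tolist(),round(d["p"],2)) for l in("long_pin","short_pin") for d in arm.spot_point(l,t)])
    if n=="side":save(t,"side10c",(340,70,460,190),5)
E
```

```text
clock: 16.98
ee_pos: [504.0, -172.8, 255.9]
tool_rot: [[-0.219, -0.001, 0.976], [-0.976, 0.001, -0.219], [-0.0, -1.0, -0.001]]
contact_force: [1.2, 0.9, -0.6]
gripper_width: 85.3
side [([505.7, -172.8, 85.6], 0.91), ([636.7, 283.8, 70.1], 0.88), ([514.6, 452.6, 71.9], 0.72), ([390.0, 264.0, 69.3], 0.67), ([631.2, 372.6, 67.9], 0.59), ([498.3, 216.6, 100.3], 0.66)]
top [([504.7, -171.6, 86.2], 0.8), ([510.7, 448.7, 71.2], 0.77), ([639.0, 286.3, 67.8], 0.77), ([628.0, 377.1, 71.8], 0.73), ([390.9, 264.0, 73.0], 0.55), ([504.8, 219.8, 103.0], 0.77)]
```

View pics/side10.png

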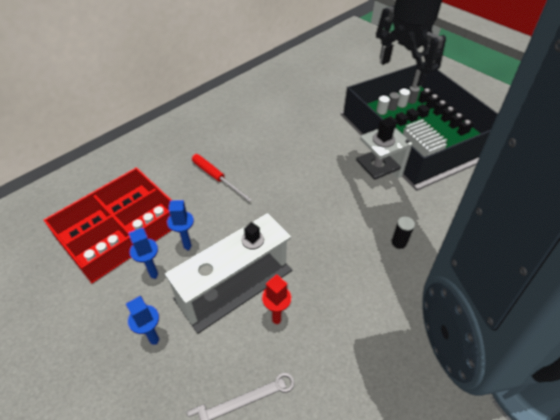

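View pics/side10c.png

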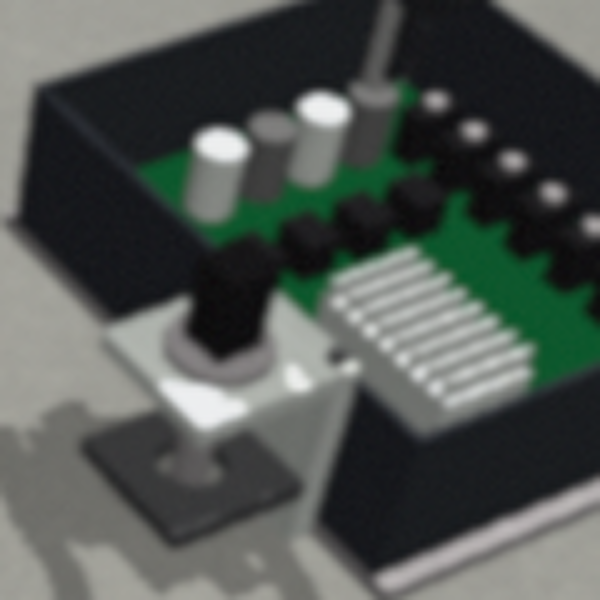

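The pin stands upright with its collar on the arm (crop (220,345)) and its shank through the lug (190,465). The short pin is still in the rack (side (252,233)), and the robot is clear.

```bash
python3 - <<'E'
from cell import arm
print(arm.finish_job())
E
```

```text
the job is handed in; nothing more can be done
None
```

The long pin is in place: I took it out of the rack, lowered it nose first through the upper bore and the lug until the collar rested on the arm, then let go and backed off. The job was handed in at about 17 s; no verdict is reported.

- **Seating:** contact force rose to about 6 N when the collar touched down. The last pictures put the pin's origin at about (505, −172, 86), which matches the expected seated height of 85.5 mm. The collar looks flat on the arm and the shank shows through the lug.
- **Everything else:** the short pin is still in the rack and the blue and red look-alikes were not touched. The gripper was about 140 mm above its release position when I handed in.
- **Checks that disagreed:** early on, fitting the grip outline in the top and side views gave wrong yaw angles, and the top view also gave a wrong position. I used the wrist-view fit instead, and the grasp confirmed it.

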